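# Set the filter lever of a colour comparator by counting clicks

### The job

On the small colour comparator box, push the upright filter lever with a fingertip fully home to the left end of its slot, then push it back to the right three clicks from home and leave it resting in that third detent. Do not go on into the fourth detent at any time, only push the lever (never pinch it), and leave the jar, the dropper bottle and the little brass weight where they stand.

Things in the scene. Friction and masses are not known exactly. Their poses are not given: they have to be found in the camera images.
- comparator: Fixed grey box, 130 mm deep (its x), 220 mm long (its y), white deck 70 mm above the worktop (a low cover at the rear is 5 mm higher); round black eyepiece on its front, which faces the robot, up to 0.35 rad askew. Origin on the worktop under its centre; x to its rear, y to its left end seen from the robot, z up.
- lever (a joint): Lever's slide, m: 0 = home, at the left stop; grows to the right (comparator's -y), stop at 0.090. Sprung-ball detents every 0.018: 0 (home), 0.018 (first) ... 0.054 (third), 0.072 (fourth). Leaving one takes about 5 N (up to 7), at once; the force fades to nothing half way (9 mm) and 1 to 4 mm further on the lever springs by itself into the next. Starts in or near the first or second.
- lever_top (a point): Middle of the lever's top, 111 mm above the worktop. The lever is an upright flat black paddle, 9 mm thick along the slot, 26 mm wide across it, reaching from 75 to 111 mm above the worktop, on a foot 18 mm long and 5 mm high with a thin pointer over the index lines.
- home_mark (a point): Fixed point of the slot on the deck, 70 mm above the worktop, right under lever_top when the lever is home (comparator x = -18, y = +45 mm). The black slot runs parallel to y from y = +56 to -56 mm with a 5 mm high block past each end. Behind it are six dark index lines: home (longest, left), then one per detent.
- jar: Loose bystander: cream sample jar with white lid, 57 mm wide, 67 mm high, behind the comparator; origin at its foot.
- dropper: Loose bystander: amber dropper bottle, 39 mm wide, 109 mm high, behind the comparator; origin at its foot.
- weight: Loose bystander: brass calibration weight, 23 mm wide, 35 mm high, standing on the comparator's deck near its right end; origin at its foot.

How it is judged (in metres and radians):
On the way:
1. the lever is pushed fully home (within 4 mm of the stop) (value of joint lever below 0.004 m), for 0.1 s.
At the end, for the whole second after the job is handed in: The lever rests in the third detent (0.054 m from home, within 3 mm), and the jar, dropper bottle and brass weight stand within 15 mm of where they were (value of joint lever between 0.051 and 0.057 m and velocity of joint lever between -0.005 and 0.005 m/s and distance of each of jar, dropper, weight from where it was at the start of the episode below 0.015 m); the robot touches nothing.
It fails at once if the lever goes over into the fourth detent (more than 65 mm from home) (value of joint lever above 0.065 m).
It fails at once if the lever is pinched: both faces, or both edges, pressed by the fingers at once ((contact force between the fingers and lever_c1 above 1 N and contact force between the fingers and lever_c2 above 1 N) or (contact force between the fingers and lever_c3 above 1 N and contact force between the fingers and lever_c4 above 1 N)).
It fails at once if a bystander is shoved, lifted or tipped (distance of any of jar, dropper, weight from where it was at the start of the episode above 0.015 m or angle between any of jar, dropper, weight's own z axis and vertical above 0.3 rad).
It also fails if it takes over 70 s, if anything falls off the work surface, if the arm or the gripper's body presses on something with over 40 N, if the wrist force passes 120 N, or if a joint passes its speed limit or range.

### The arm

A 6-joint arm with a two-finger parallel gripper is mounted at the origin on a cart in front of the work surface, level with it; the furniture and walls round the work are solid. World frame = base frame: x ahead of the robot, y to its left, z up, the work surface at z = 0. Lengths are in mm, angles in rad, forces in N, time in s.
With the tool pointing down it reaches from about 325 to 875 mm from the base axis. Payload 4.4 kg.
Tool frame: the origin (TCP) lies between the finger pads; the fingertips stand r.finger_overhang ahead of it and the grasp point (between the pads) is the TCP (r.finger_overhang is the distance from the TCP to the fingertips, in mm); z points along the fingers, y is the line along which they close (so a half turn about z gives the same grasp; the last joint's range is limited). The gripper opens to 85 mm and grips with 20 to 120 N. Pads are 22 mm wide; open, the fingers measure 114 mm over their backs; the gripper's body (76 mm by 85 mm) begins 54 mm behind the grasp point. The pads swing forward as they close: fully open they stand 13 mm farther back than shut.
Start: joints at [-1.403, 0.207, 1.542, -0, 1.393, -0.15], TCP at [179.662, -546.213, 250.282] pointing down, gripper open.
Joint ranges: [-2.73, 2.73], [-0.86, 2.22], [0.23, 2.46], [-1.11, 4.25], [0.08, 2.63], [-2.82, 2.82]. Speed limits (rad/s): [2.79, 2.79, 3.14, 3.14, 3.14, 3.14].

### API

Orientations are given as a rotation vector (axis times angle).
In Python, from rig import r gives the robot as it stands.
- The arm moves only by the tool move_arm, never from a script. Its argument "series" is a list that holds one entry, the list of rows, each a list of 7 numbers: the closure, from 0 (fully open) to 1 (shut), then the shift along the world's x, y, z in mm, then the turn, a rotation vector about the world's x, y, z in degrees. A call has 1 to 20 rows; each row is the pose to reach, as a shift and turn from the pose commanded when the call began; what a row does not reach only later rows make up. A row lasts 1/12 s, in which the tool goes at most 41.7 mm and 7.16 degrees, less where a joint would pass 70% of its speed; a pose out of reach is approached as far as the arm can. A call with a gripper value outside its range is refused whole. The fingers move at their own pace and stop on an object; "squeeze" is the grip in N (left out, the last holds). Time passes only in rows, so rows that repeat a pose let the fingers close. It gives the time, the measured TCP pose, the force, the opening and the grip force at its end, in the units of the state.
- r.sense(): the state, without advancing time (a new reading comes with each control period).
- r.grab_frame(name): name is "side" or "top"; returns the picture (480x640x3 uint8, red, green, blue); there is no depth.
- r.camera_model(name): a dict with "camera_matrix" (3x3 intrinsics, pixels), "position" and "rotation" of the camera in the world. Camera axes: x right, y down, z forward; pixel columns grow to the right and rows downward; lengths in mm; the calibration is good to about 2 mm. A picture is of the moment at which its call begins. camera_model takes no time and is no camera call.
- r.close_job(): hands the job in; it is judged then, once.
The state is a dict: "t": time; "joint_positions": joint angles; "joint_velocities": joint speeds; "effort": joint torques, N m; "position": TCP position; "tool_rot": TCP orientation; "wrist_force": force on the tool from outside, world axes, zero at the start; "torque": the same for the moment, N m; "finger_gap": finger opening in mm; "grasp_force": force on a finger pad.
Only numpy, scipy, OpenCV 4.12 (cv2) and the standard library are available. Lean on these libraries where they do the work, as an engineer would, in place of code of your own. Each camera call takes 0.05 s, during which the arm holds its last target. There are 200 camera calls.

## Working session

There is one attempt and no reset: what is moved stays moved. The work goes in short steps, Python scripts to look and compute and a tool call to move; the robot and the scene stay as the last step left them, time stands still between calls to the robot, and variables do not carry over. Pictures are saved under pics/ and viewed, at most 10 in all, crops included, and the job is handed in when it is done.

Besides the shell and the picture viewer there is one more tool, called by a JSON object that holds its "fn" and its "kwargs". move_arm: Moves the arm, as the interface text tells. Its arguments: {"type":"object","properties":{"series":{"type":"array"},"squeeze":{"type":"number"}},"required":["series"]}

```bash
mkdir -p pics; python3 - <<'E'
from rig import r
import cv2,numpy as np
for n in("top","side"):
    cv2.imwrite(f"pics/{n}0.png",r.grab_frame(n)[:,:,::-1])
    c=r.camera_model(n);print(n,c)
s=r.sense();print(s["t"],s["position"],s["tool_rot"],s["finger_gap"],r.finger_overhang)
E
```

```text
top {'camera_matrix': array([[471.53542518,   0.        , 325.75153724],
       [  0.        , 471.53542518, 237.9181052 ],
       [  0.        ,   0.        ,   1.        ]]), 'position': array([416.60943792, 309.57489776, 918.44796608]), 'rotation': array([-2.18341573,  2.03497901, -0.21822415])}
side {'camera_matrix': array([[582.91474568,   0.        , 321.23850094],
       [  0.        , 582.91474568, 244.36472492],
       [  0.        ,   0.        ,   1.        ]]), 'position': array([-176.78120793,  126.02460681,  482.47514933]), 'rotation': array([-1.72244711,  1.29587413, -0.80102079])}
0.1 [ 179.54542793 -545.54636649  249.20592743] [-3.09992436e+00 -4.96789004e-01  2.20550786e-05] 85.20546346904955 19.0
```

View pics/top0.png

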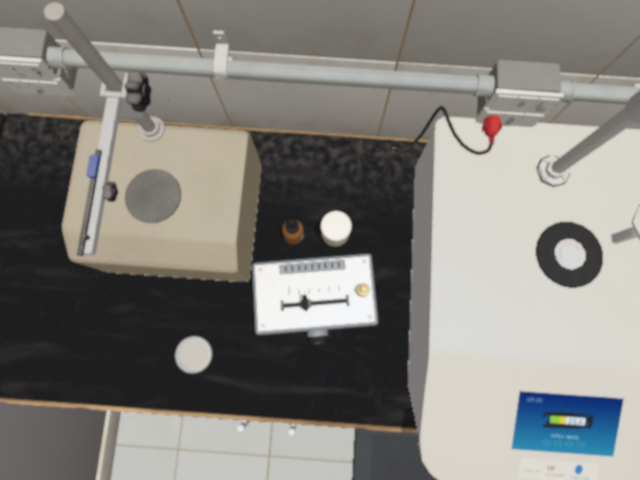

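View pics/side0.png

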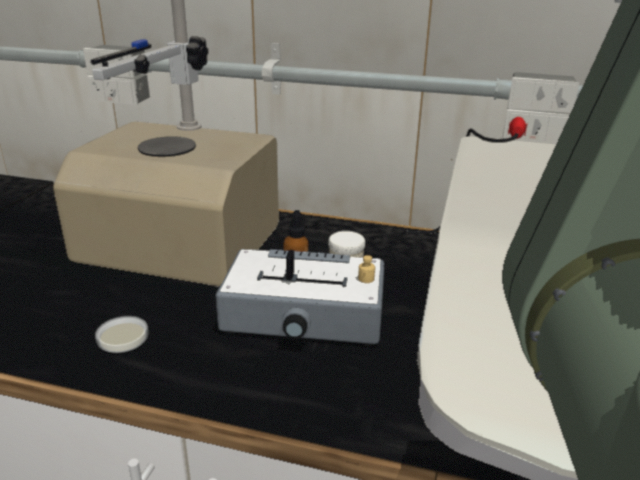

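The top view shows the comparator at about (315,294), slot from (282,305) to (349,299), lever about (305,302), weight (362,290), dropper (292,232) and jar (336,228). Next, enlarged crops.

```bash
python3 - <<'E'
import cv2,numpy as np
a=cv2.imread("pics/top0.png")[240:350,240:390]
b=cv2.imread("pics/side0.png")[235:345,210:395]
cv2.imwrite("pics/c1.png",cv2.resize(a,None,fx=5,fy=5,interpolation=cv2.INTER_CUBIC))
cv2.imwrite("pics/c2.png",cv2.resize(b,None,fx=4,fy=4,interpolation=cv2.INTER_CUBIC))
E
```

```text
(no output)
```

View pics/c1.png

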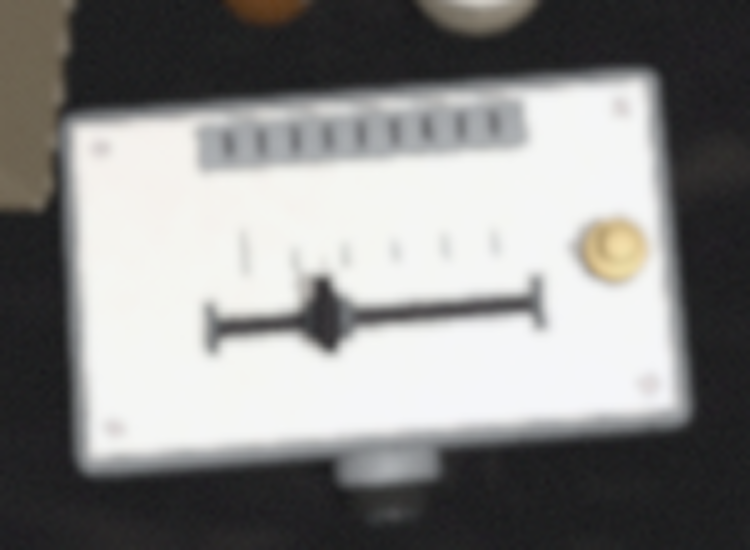

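View pics/c2.png

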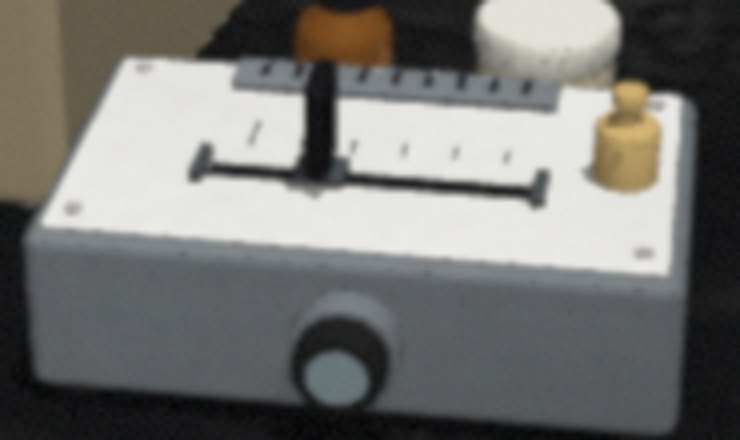

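```bash
cat > h.py <<'E'
from rig import r
import cv2,numpy as np
def P(n,u,v,z):
    c=r.camera_model(n);R=cv2.Rodrigues(np.array(c["rotation"]))[0]
    d=R@np.linalg.solve(c["camera_matrix"],[u,v,1.]);p=np.array(c["position"])
    return p+d*(z-p[2])/d[2]
T=lambda x,y,z:P("top",240+x/5-.4,240+y/5-.4,z)
S=lambda x,y,z:P("side",210+x/4-.4,235+y/4-.4,z)
E
python3 - <<'E'
from h import *
np.set_printoptions(precision=1,suppress=True)
q=np.array([T(x,y,70) for x,y in((65,118),(655,72),(690,420),(82,470))])
print(q,q.mean(0))
f=lambda a:np.arctan2(-a[0],a[1])   # world dir of comp y -> yaw
print("yaw",f(q[0]-q[1]),f(q[3]-q[2]))
for n,L,Rr in(("top",T(212,328,70),T(538,303,70)),("side",S(203,168,70),S(540,192,70))):
    print(n,L,Rr,np.linalg.norm(L-Rr),"yaw",f(L-Rr),"mid",(L+Rr)/2)
print("lever foot side",S(315,178,73),"top lever top",T(323,313,111),T(330,318,75),S(321,66,111))
print("home line",T(245,253,70),"first..",T(296,258,70),T(345,252,70),T(495,242,70))
print("weight",T(613,250,90),S(628,180,70))
E
```

```text
[[539.6 447.2  70. ]
 [571.7 234.1  70. ]
 [447.6 215.5  70. ]
 [415.2 428.5  70. ]] [493.5 331.3  70. ]
yaw 0.14948784559266493 0.15054981349642757
top [467.9 387.2  70. ] [484.9 271.7  70. ] 116.79877058608719 yaw 0.1462437182250307 mid [476.4 329.5  70. ]
side [466.9 386.6  70. ] [485.3 271.8  70. ] 116.24941242076233 yaw 0.15907319054338817 mid [476.1 329.2  70. ]
lever foot side [467.1 346.   73. ] top lever top [473.1 346.3 111. ] [474.1 345.3  75. ] [476.9 346.7 111. ]
home line [495.4 377.8  70. ] first.. [494.9 359.4  70. ] [498.3 342.   70. ] [505.6 288.4  70. ]
weight [503.7 247.4  90. ] [501.8 244.7  70. ]
```

```bash
python3 - <<'E'
import cv2,numpy as np
from h import *
a=cv2.imread("pics/top0.png")[40:280,400:640]
cv2.imwrite("pics/c3.png",cv2.resize(a,None,fx=2.4,fy=2.4))
np.set_printoptions(precision=0,suppress=True)
print("tan foot",P("side",222,275,0),P("side",72,258,0),"tan right edge top z150",P("top",258,180,150),"foot",P("top",250,281,0))
print("white top",[P("top",u,v,165) for u,v in((430,120),(415,350),(570,254),(555,170))])
s=r.sense();print(s["wrist_force"],s["t"])
E
```

```text
tan foot [563. 492.   0.] [541. 756.   0.] tan right edge top z150 [672. 440. 150.] foot [514. 460.   0.]
white top [array([796., 152., 165.]), array([408., 166., 165.]), array([577., -81., 165.]), array([720., -61., 165.])]
[-1.  0. -1.] 0.1
```

View pics/c3.png

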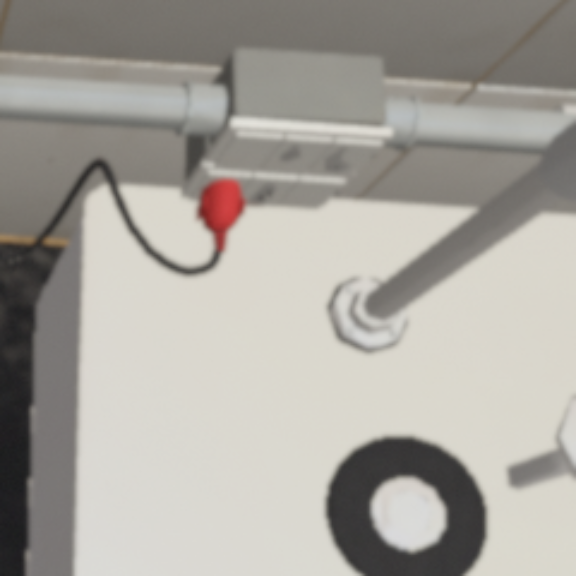

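Crop: post base at (370,315) and a clamp rod at (535,470), both well beyond my path at x≈340. I'll shut the fingers, turn 80° and fly across.

{"fn": "move_arm", "kwargs": {"series": [[[1,6,18,8,0,0,4],[1,18,54,16,0,0,10],[1,30,90,24,0,0,17],[1,43,126,30,0,0,23],[1,56,163,30,0,0,30],[1,68,199,30,0,0,36],[1,81,235,30,0,0,42],[1,93,271,30,0,0,49],[1,106,307,30,0,0,55],[1,118,343,30,0,0,62],[1,130,379,30,0,0,68],[1,143,415,30,0,0,74],[1,155,452,30,0,0,80.4],[1,168,488,30,0,0,80.4],[1,180,524,30,0,0,80.4],[1,192,560,30,0,0,80.4],[1,205,596,30,0,0,80.4],[1,217,632,30,0,0,80.4],[1,230,668,30,0,0,80.4],[1,230,668,30,0,0,80.4]]], "squeeze": 20}}

```text
t: 1.77
position: [410.3, 127.3, 279.9]
tool_rot: [-2.038, -2.388, -0.004]
wrist_force: [-1.4, -0.8, 0.1]
finger_gap: -0.1
grasp_force: 0.0
```

{"fn": "move_arm", "kwargs": {"series": [[[1,13,37,0,0,0,0],[1,25,73,0,0,0,0],[1,38,110,0,0,0,0],[1,50,146,0,0,0,0],[1,62,180,-15,0,0,0],[1,68,197,-50,0,0,0],[1,68,197,-85,0,0,0],[1,68,197,-115,0,0,0],[1,68,197,-130,0,0,0],[1,68,197,-130,0,0,0],[1,68,197,-130,0,0,0]]]}}

```text
t: 2.68
position: [476.9, 318.0, 149.0]
tool_rot: [-2.048, -2.381, 0.005]
wrist_force: [0.3, 0.3, 0.9]
finger_gap: -0.3
grasp_force: 0.0
```

```bash
python3 - <<'E'
from h import *
s=r.sense();print(s["t"],s["position"],s["wrist_force"])
a=r.grab_frame("side")[160:350,200:420,::-1];b=r.grab_frame("top")[200:350,220:400,::-1]
a=cv2.resize(a,(550,475),interpolation=2);b=cv2.resize(b,(540,450),interpolation=2)
cv2.imwrite("pics/d1.png",a[:,:]);cv2.imwrite("pics/d2.png",b)
E
```

```text
2.6833 [476.88160099 317.97129559 149.03060981] [0.34618011 0.28166853 0.86054523]
```

View pics/d1.png

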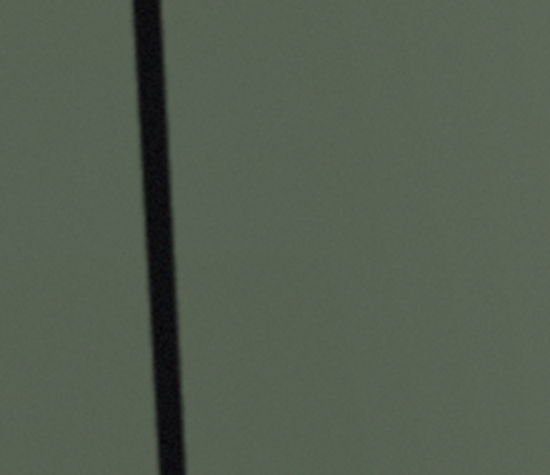

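The side camera is blocked by the arm; checking the top one.

View pics/d2.png

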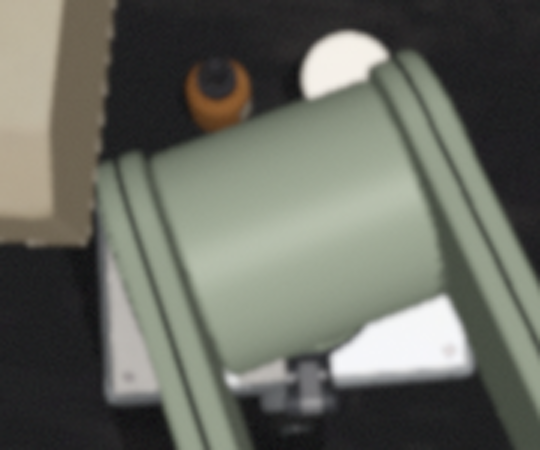

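The top view shows only the wrist, so I'll descend beside the lever and push by feel.

{"fn": "move_arm", "kwargs": {"series": [[[1,0,0,-20,0,0,0],[1,0,0,-36,0,0,0],[1,0,0,-43,0,0,0],[1,0,0,-43,0,0,0],[1,0,0,-43,0,0,0]]]}}

```text
t: 3.2
position: [478.4, 319.0, 108.5]
tool_rot: [2.048, 2.381, 0.003]
wrist_force: [-0.0, -0.4, 0.4]
finger_gap: 0.1
grasp_force: 0.0
```

{"fn": "move_arm", "kwargs": {"series": [[[1,-0.6,4,0,0,0,0],[1,-1.2,8,0,0,0,0],[1,-1.8,12,0,0,0,0],[1,-2.4,16,0,0,0,0],[1,-3.0,20,0,0,0,0],[1,-3.6,24,0,0,0,0],[1,-4.2,28,0,0,0,0],[1,-4.8,32,0,0,0,0],[1,-5.3,35,0,0,0,0],[1,-5.3,35,0,0,0,0],[1,-5.3,35,0,0,0,0]]]}}

```text
t: 4.12
position: [472.0, 354.3, 107.0]
tool_rot: [-2.047, -2.382, 0.0]
wrist_force: [0.2, -0.2, -0.2]
finger_gap: -0.3
grasp_force: 0.0
```

{"fn": "move_arm", "kwargs": {"series": [[[1,-0.3,2,0,0,0,0],[1,-0.6,4,0,0,0,0],[1,-0.6,4,0,0,0,0],[1,-0.6,4,0,0,0,0]]]}}

```text
t: 4.45
position: [471.7, 357.9, 107.2]
tool_rot: [-2.048, -2.382, 0.0]
wrist_force: [-0.1, 0.6, 0.9]
finger_gap: -0.3
grasp_force: 0.0
```

{"fn": "move_arm", "kwargs": {"series": [[[1,-0.3,2,0,0,0,0],[1,-0.3,2,0,0,0,0],[1,-0.3,2,0,0,0,0]]]}}

```text
t: 4.7
position: [471.6, 358.9, 107.2]
tool_rot: [2.048, 2.381, -0.002]
wrist_force: [-0.1, -3.7, 1.4]
finger_gap: 0.0
grasp_force: 2.0
```

{"fn": "move_arm", "kwargs": {"series": [[[1,-0.3,1.5,0,0,0,0],[1,-0.3,1.5,0,0,0,0],[1,-0.3,1.5,0,0,0,0]]]}}

```text
t: 4.95
position: [471.5, 359.1, 107.2]
tool_rot: [2.047, 2.38, -0.005]
wrist_force: [0.8, -8.6, 1.9]
finger_gap: 0.2
grasp_force: 4.2
```

{"fn": "move_arm", "kwargs": {"series": [[[1,-0.3,1.5,0,0,0,0],[1,-0.3,1.5,0,0,0,0],[1,-0.3,1.5,0,0,0,0]]]}}

```text
t: 5.2
position: [471.5, 359.2, 107.2]
tool_rot: [2.045, 2.378, -0.009]
wrist_force: [0.6, -11.7, 3.3]
finger_gap: -0.2
grasp_force: 6.2
```

Firm stop at the predicted home position (12 N, no motion). Before crossing to the left side, a check of the tan box's height.

```bash
python3 - <<'E'
from h import *
from scipy.optimize import minimize_scalar as m
for t,s in(((246,129),(277,136)),((247,162),(262,170)),((150,128),(188,125))):
    z=m(lambda z:np.linalg.norm(P("top",*t,z)-P("side",*s,z)),bounds=(0,400),method="bounded")
    print(z.x,z.fun,P("top",*t,z.x))
E
```

```text
178.59064251302635 3.7263874096150422 [750.4950492  463.95811304 178.59064251]
130.3660018728021 7.82893368460204 [710.03667915 465.70331488 130.36600187]
187.49558038474356 0.3040230955392499 [736.75881362 621.4101382  187.49558038]
```

{"fn": "move_arm", "kwargs": {"series": [[[1,1.0,-7,0,0,0,0],[1,2.0,-13,0,0,0,0],[1,2.0,-13,12,0,0,0],[1,2.0,-13,30,0,0,0],[1,2.0,-13,45,0,0,0],[1,2.0,-13,45,0,0,0]]]}}

```text
t: 5.7
position: [475.3, 351.8, 157.1]
tool_rot: [2.047, 2.38, 0.014]
wrist_force: [0.4, 0.2, 0.9]
finger_gap: -0.3
grasp_force: 0.0
```

{"fn": "move_arm", "kwargs": {"series": [[[1,-1,8,2,0,0,0],[1,-4,30,2,0,0,0],[1,-7,48.6,2,0,0,0],[1,-7,48.6,2,0,0,0],[1,-7,48.6,0,0,0,0],[1,-7,48.6,-20,0,0,0],[1,-7,48.6,-38,0,0,0],[1,-7,48.6,-45,0,0,0],[1,-7,48.6,-45,0,0,0],[1,-7,48.6,-45,0,0,0]]]}}

```text
t: 6.53
position: [465.5, 397.7, 106.6]
tool_rot: [-2.049, -2.381, 0.003]
wrist_force: [0.4, 0.1, 0.6]
finger_gap: 0.1
grasp_force: 0.0
```

{"fn": "move_arm", "kwargs": {"series": [[[1,0.6,-4,0,0,0,0],[1,1.2,-8,0,0,0,0],[1,1.5,-10,0,0,0,0],[1,1.5,-10,0,0,0,0]]]}}

```text
t: 6.87
position: [468.2, 389.1, 108.7]
tool_rot: [-2.049, -2.381, -0.006]
wrist_force: [0.2, 2.3, 1.2]
finger_gap: -0.1
grasp_force: 1.4
```

{"fn": "move_arm", "kwargs": {"series": [[[1,0.15,-1,0,0,0,0],[1,0.15,-1,0,0,0,0],[1,0.15,-1,0,0,0,0]]]}}

```text
t: 7.12
position: [468.2, 388.9, 108.6]
tool_rot: [-2.048, -2.382, -0.006]
wrist_force: [-0.5, 5.0, 3.1]
finger_gap: -0.0
grasp_force: 2.6
```

Contact on the left face at y=389.0 with s=0. Now pushing right slowly: first click.

{"fn": "move_arm", "kwargs": {"series": [[[1,0.3,-2,0,0,0,0],[1,0.6,-4,0,0,0,0],[1,0.9,-6,0,0,0,0],[1,1.2,-8,0,0,0,0],[1,1.5,-10,0,0,0,0],[1,1.8,-12,0,0,0,0],[1,2.1,-14,0,0,0,0],[1,2.1,-14,0,0,0,0],[1,2.1,-14,0,0,0,0]]]}}

```text
t: 7.87
position: [469.4, 372.8, 106.9]
tool_rot: [-2.049, -2.381, 0.002]
wrist_force: [0.0, -0.1, 0.9]
finger_gap: 0.0
grasp_force: 0.0
```

{"fn": "move_arm", "kwargs": {"series": [[[1,0.3,-2,0,0,0,0],[1,0.45,-3,0,0,0,0],[1,0.6,-4,0,0,0,0],[1,0.6,-4,0,0,0,0],[1,0.6,-4,0,0,0,0]]]}}

```text
t: 8.28
position: [469.9, 370.7, 107.1]
tool_rot: [-2.047, -2.381, -0.003]
wrist_force: [-0.9, 4.5, -1.8]
finger_gap: -0.3
grasp_force: 2.5
```

First detent confirmed (s≈18.5, resisting). Second click.

{"fn": "move_arm", "kwargs": {"series": [[[1,0.3,-2,0,0,0,0],[1,0.6,-4,0,0,0,0],[1,0.9,-6,0,0,0,0],[1,1.2,-8,0,0,0,0],[1,1.5,-10,0,0,0,0],[1,1.8,-12,0,0,0,0],[1,2.1,-14,0,0,0,0],[1,2.1,-14,0,0,0,0],[1,2.1,-14,0,0,0,0]]]}}

```text
t: 9.03
position: [472.5, 355.0, 107.4]
tool_rot: [2.049, 2.381, -0.0]
wrist_force: [-0.1, -0.5, 0.5]
finger_gap: 0.2
grasp_force: 0.0
```

{"fn": "move_arm", "kwargs": {"series": [[[1,0.3,-2,0,0,0,0],[1,0.45,-3,0,0,0,0],[1,0.6,-4,0,0,0,0],[1,0.6,-4,0,0,0,0],[1,0.6,-4,0,0,0,0]]]}}

```text
t: 9.45
position: [472.8, 352.8, 107.5]
tool_rot: [-2.047, -2.381, -0.004]
wrist_force: [-0.9, 5.3, -2.1]
finger_gap: -0.0
grasp_force: 2.5
```

Second detent confirmed (s≈36.6). Third click, stopping short of it.

{"fn": "move_arm", "kwargs": {"series": [[[1,0.3,-2,0,0,0,0],[1,0.6,-4,0,0,0,0],[1,0.9,-6,0,0,0,0],[1,1.2,-8,0,0,0,0],[1,1.5,-10,0,0,0,0],[1,1.8,-12,0,0,0,0],[1,2.0,-13.3,0,0,0,0],[1,2.0,-13.3,0,0,0,0],[1,2.0,-13.3,0,0,0,0]]]}}

```text
t: 10.2
position: [474.9, 337.7, 107.2]
tool_rot: [2.049, 2.381, -0.001]
wrist_force: [0.2, 0.5, 1.1]
finger_gap: -0.3
grasp_force: 0.0
```

{"fn": "move_arm", "kwargs": {"series": [[[1,-0.6,4,0,0,0,0],[1,-1.5,10,0,0,0,0],[1,-1.5,10,5,0,0,0],[1,-1.5,10,30,0,0,0],[1,-1.5,10,65,0,0,0],[1,-1.5,10,100,0,0,0],[1,-1.5,10,140,0,0,0],[1,-1.5,10,175,0,0,0],[1,-10,-15,175,0,0,0],[1,-22,-50,175,0,0,0],[1,-34,-86,175,0,0,0],[1,-46,-122,175,0,0,0],[1,-58,-158,175,0,0,0],[1,-70,-194,175,0,0,0],[1,-82,-230,175,0,0,0],[1,-94,-266,175,0,0,0],[1,-106,-302,175,0,0,0],[1,-118,-338,175,0,0,0],[1,-118,-338,175,0,0,0],[1,-118,-338,175,0,0,0]]]}}

```text
t: 11.87
position: [356.8, -1.5, 282.9]
tool_rot: [2.054, 2.375, 0.001]
wrist_force: [0.2, 0.8, -0.5]
finger_gap: -0.3
grasp_force: 0.0
```

```bash
python3 - <<'E'
from h import *
s=r.sense();print(s["t"],s["position"],s["wrist_force"])
a=r.grab_frame("side")[235:345,210:395,::-1];b=r.grab_frame("top")[210:350,240:390,::-1]
o=np.vstack([cv2.resize(a,(500,297),interpolation=2),cv2.resize(b[30:],(409,300),interpolation=2) if 0 else cv2.copyMakeBorder(cv2.resize(b[30:],(409,300),interpolation=2),0,0,0,91,0)])
cv2.imwrite("pics/e.png",o)
E
```

```text
11.8667 [356.76174282  -1.4828489  282.9188593 ] [ 0.17940648  0.84815507 -0.47580982]
```

View pics/e.png

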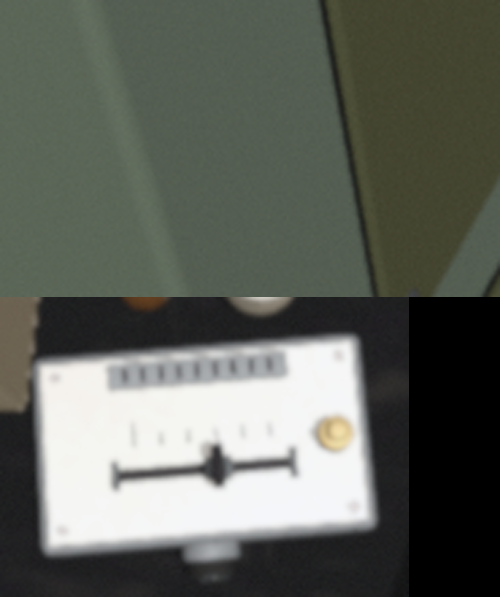

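The top view shows the lever at about (217,463) in the crop, at the third line after home (215,433), and the weight and bottles unmoved. A numeric check, then hand in.

```bash
python3 - <<'E'
from h import *
yd=np.array([-.1494,.9888,0]);h=np.array([469.5,373.9,0])
for x,y,z in((216,453-297,111),(217,463-297,111),(219,470-297,90),(220,481-297,75)):
    p=P("top",240+x/2.727,240+y/2.727,z);print(z,p.round(1),round(-(p-h)@yd,1))
E
```

```text
111 [483.4 321.4 111. ] 53.9
111 [477.2 320.4 111. ] 54.1
90 [474.4 319.1  90. ] 55.0
75 [468.4 318.1  75. ] 55.1
```

```bash
python3 -c "
from rig import r
print(r.close_job())"
```

```text
the job is handed in; nothing more can be done
None
```

I pushed the lever fully home, then three clicks back to the right; it rests in the third detent (about 54 mm from home by camera). I only ever pushed it and never entered the fourth detent; the weight and both bottles looked unmoved, and the job is handed in, though no verdict came back.

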